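Aim the welding turntable and the fume nozzle

ROBOT

A 7-joint arm with a two-finger parallel gripper is mounted at the origin on the work surface. World frame = base frame: x ahead of the robot, y to its left, z up, the work surface at z = 0. Lengths are in m, angles in rad, forces in N, time in s.
With the tool pointing down it reaches from about 0.35 to 0.9 m from the base axis. Payload 8.1 kg.
Tool frame: the origin (TCP) lies at the centre of the arm's flange, where the gripper is bolted on; the fingertips stand 178 mm ahead of it and the grasp point (between the pads) lies 159 mm ahead of it (arm.tcp_to_tips is the distance from the TCP to the fingertips, in m); z points along the fingers, y is the line along which they close (so a half turn about z gives the same grasp; the last joint's range is limited). The gripper opens to 92 mm and grips with 3 to 60 N. Pads are 19 mm wide; open, the fingers measure 130 mm over their backs; the gripper's body (75 mm by 190 mm) begins 47 mm behind the grasp point.
Start: joints at [1.16, 0.434, 0.025, 1.573, -0.012, 1.134, -0.075], TCP at [0.189, -0.596, 0.405] pointing down, gripper open.
Joint ranges: [-2.62, 2.62], [-0.44, 2.09], [-1.27, 1.32], [0.08, 2.57], [-1.32, 4.46], [0.12, 2], [-2.74, 2.74]. Speed limits (rad/s): [2.22, 2.22, 3.01, 3.01, 3.14, 3.14, 3.14].

INTERFACE

Orientations are given as a unit quaternion [w, x, y, z].
In Python, from cell import arm, vision gives the robot as it stands. The module is installed in compiled form; this text tells all that it offers.
- The arm moves only by the tool step_arm, never from a script. Its argument "plan" is a list of rows, each a list of 4 numbers: the shift along the tool's x, y, z in mm, then the turn about the tool's z in degrees. A call has 1 to 8 rows; each row is the pose to reach, as a shift and turn from the pose commanded when the call began, along the tool's axes at that moment; what a row does not reach only later rows make up. A row lasts 1/8 s, in which the tool goes at most 62.5 mm and 10.7 degrees, less where a joint would pass 70% of its speed; a pose out of reach is approached as far as the arm can. A call with a gripper value outside its range is refused whole. "fingers" is the closure, from 0 (fully open) to 1 (shut), set as the call begins (left out, the last holds). The fingers move at their own pace and stop on an object; "force" is the grip in N (left out, the last holds). Time passes only in rows, so rows that repeat a pose let the fingers close. It gives the time, the measured TCP pose, the force, the opening and the grip force at its end, in the units of the state.
- arm.sense(): the state, without advancing time (a new reading comes with each control period).
- vision.capture(name): name is "side" or "top" or "wrist"; returns a dict with "pixels" (384x512x3 uint8, red, green, blue), "vfov" (degrees; the focal length in pixels is half the picture's height over the tangent of half this angle, whatever the lens; pixels are square), "cx", "cy" (the principal point, pixels), "world_to_cam" (4x4, takes a point from world to camera coordinates); the wrist camera has in their place "mount" (4x4, takes a point from camera to tool coordinates, whose origin is the TCP and whose axes are the flange's). Camera axes: x right, y up, looking along -z (the intrinsics and any distortion apply to the point x, -y, -z); pixel columns grow to the right and rows downward; lengths in m; the calibration is good to about 2 mm. A picture is of the moment at which its call begins: read the wrist's pose just before it. There is no depth.
- arm.hand_in(): hands the job in; it is judged then, once.
The state is a dict: "t": time; "joint_pos": joint angles; "joint_vel": joint speeds; "joint_efforts": joint torques, N m; "position": TCP position; "eef_rot": TCP orientation; "contact_force": force on the tool from outside, world axes, zero at the start; "wrist_torque": the same for the moment, N m; "gripper_width": opening from 0.0 (shut) to 1.0 (fully open); "grip_force": force on a finger pad.
Only numpy, scipy, OpenCV 4.12 (cv2) and the standard library are available. Lean on these libraries where they do the work, as an engineer would, in place of code of your own. Each camera call takes 0.05 s, during which the arm holds its last target. There are 200 camera calls.

TASK

Make the bench ready for the next weld by pushing only, with the fingers: push the bench turntable round by its spokes until its one long pointed arm points straight at the forked torch rest (not at the plain round pin), and push the fume nozzle round by its tail bar until its wide mouth faces straight at the middle of the turntable, in whichever order you like. Push gently, and touch turntable and nozzle with nothing but the fingers. Do not touch the short tube standing on the turntable, which must ride round upright in the middle; leave everything else on the table where it is, and let go with both aimed.

Things in the scene. Friction and masses are not known exactly. Their poses are not given: they have to be found in the camera images.
- turntable: Hand-turned welding turntable, fixed to the table. Origin: on its vertical axis, at table height; its yaw is the foot's and means nothing. Foot of radius 62 mm up to 8 mm high, tapering to a neck of radius 36 mm; on it turns a steel disc of radius 60 mm, from 40 to 52 mm above the table, with four level spokes (see rotor_axis).
- rotor_axis (a point): On the turntable's axis, 46 mm up, turning with the disc; z up. Round 12 mm steel spokes stand out level from the disc's rim, centre line 46 mm above the table, free air beneath. The long arm, along this point's +x, ends in a 32 mm wide cone with its point 144 mm from the axis; three plain short spokes, along +y, -x and -y, end 96 mm from the axis.
- rotor (a joint): Angle of the disc with respect to the foot, rad, positive anticlockwise from above. It turns either way with steady friction (about 0.15 N m, i.e. under 2 N on a spoke), has no spring, and stays where it is left.
- torch_rest: Torch rest, fixed upright on the table near the turntable, 150 to 190 mm from its axis, on its left or its right side: thin steel post with a V-shaped fork on top, 85 mm tall and 62 mm across the fork, on a foot of 40 mm diameter. Origin: centre of its foot at table height. It is where the long arm must point.
- pin: Plain round locating pin, fixed upright on the table on the other side of the turntable: 22 mm diameter, 75 mm tall, on a foot of 40 mm diameter. Origin: centre of its foot at table height. Not the target.
- tube: Short loose steel tube, 40 mm outside diameter, 44 mm tall, 3 mm wall, standing loose on the middle of the turntable's disc (top 96 mm above the table). Origin: centre of its lower end. Not to be touched.
- nozzle_stand: Foot of the swivelling fume nozzle, fixed to the table: disc of 100 mm diameter, 12 mm high, with a stem of 60 mm diameter. Origin: on the vertical swivel axis, at table height; its yaw means nothing. On it turns the black nozzle: upright body of 56 mm diameter up to 93 mm high, and a level funnel with a round mouth of 88 mm diameter, 120 mm from the axis, its top 104 mm above the table.
- nozzle_axis (a point): On the swivel axis, 50 mm above the table, turning with the nozzle; z up. Its x axis points out of the middle of the mouth. Along its -x, away from the mouth, lies the tail: a round steel bar of 12 mm diameter, centre line 50 mm above the table, free air beneath it (12 mm foot disc near the axis), reaching to 120 mm from the axis, with an 18 mm ball at its end.
- nozzle (a joint): Angle of the nozzle with respect to its foot, rad, positive anticlockwise from above. It turns either way with steady friction (about 0.15 N m), has no spring, and stays where it is left.
- offcut: Bystander: loose upright tube, 32 mm diameter, 60 mm tall, between turntable and nozzle on the robot's side. Origin: centre of its lower end.
- magnet: Bystander: square grey block magnet, 60 x 60 x 22 mm, between turntable and nozzle on the far side. Origin: centre of its underside.
- brush: Bystander: hand brush about 200 mm long, lying at the far side. Origin: centre of its underside.
- hammer: Bystander: hammer about 260 mm long, lying at the right side. Origin: near the middle of its underside.
- clamp: Bystander: C-shaped clamp frame, about 80 x 150 x 18 mm, lying at the far side. Origin: on its open side, at table height.
- tin: Bystander: aluminium tin, 60 mm diameter, 70 mm tall, at the left. Origin: centre of its underside.
- block: Bystander: loose steel block, 50 x 40 x 35 mm, at the far side. Origin: centre of its underside.
Not all that is in view belongs to the job. There is more than one size of the turntable; the job needs the larger.

How it is judged:
By the outcome, as a careful person would: the job done as asked, in the order asked, and still so for the second after the job is handed in, with the robot touching nothing.
It also fails if it takes over 64 s, if anything falls off the work surface, if the arm or the gripper's body presses on something with over 40 N, if the wrist force passes 120 N, or if a joint passes its speed limit or range.

## Working session

There is one attempt and no reset: what is moved stays moved. The work goes in short steps, Python scripts to look and compute and a tool call to move; the robot and the scene stay as the last step left them, time stands still between calls to the robot, and variables do not carry over. Pictures are saved under pics/ and viewed, at most 10 in all, crops included, and the job is handed in when it is done.

Besides the shell and the picture viewer there is one more tool, called after "Request:" in YAML: its name, and indented under it one key for each argument. step_arm: Moves the arm, as the interface text tells. Its arguments: {"type":"object","properties":{"plan":{"type":"array"},"fingers":{"type":"number"},"force":{"type":"number"}},"required":["plan"]}

```bash
mkdir -p pics; cat > h.py <<'E'
import numpy as np, cv2
from cell import arm, vision
def cap(n,f):
    s=arm.sense(); c=vision.capture(n); cv2.imwrite('pics/'+f+'.png',c['pixels'][:,:,::-1])
    d={k:(v.tolist() if hasattr(v,'tolist') else v) for k,v in c.items() if k!='pixels'}
    import json; d['s']=[list(map(float,s['position'])),list(map(float,s['eef_rot']))]; json.dump(d,open('pics/'+f+'.json','w')); return c,s
E
python3 - <<'E'
from h import *
for n in('top','side'):
    c,s=cap(n,n+'0'); print({k:v for k,v in c.items() if k!='pixels'})
    im=cv2.imread(f'pics/{n}0.png'); cv2.imwrite(f'pics/{n}0b.png',cv2.resize(im,(800,600),interpolation=cv2.INTER_CUBIC))
print(s)
E
```

```text
{'vfov': 48.77041053842941, 'cx': 253.22423313755007, 'cy': 187.05753513367063, 'world_to_cam': array([[ 0.01401729, -0.9996799 ,  0.0210619 , -0.00523534],
       [ 0.99718077,  0.01552895,  0.07341233, -0.52501818],
       [-0.0737159 ,  0.01997348,  0.99707925, -1.3545143 ],
       [ 0.        ,  0.        ,  0.        ,  1.        ]])}
{'vfov': 46.42614302257622, 'cx': 254.38799788627284, 'cy': 194.50870269876185, 'world_to_cam': array([[ 0.98327984, -0.18188835,  0.00879715, -0.53068816],
       [ 0.09173754,  0.53650267,  0.83889755, -0.10042288],
       [-0.15730538, -0.82406402,  0.54421825, -1.28634438],
       [ 0.        ,  0.        ,  0.        ,  1.        ]])}
{'t': 0.05, 'joint_pos': array([ 1.16040133,  0.43521549,  0.02496939,  1.5740738 , -0.01158571,
        1.13401058, -0.07510221]), 'joint_vel': array([-7.65072003e-06, -2.33414105e-03, -1.66502396e-03,  5.70181386e-04,
        4.15384711e-04, -3.71054587e-04,  1.53101705e-03]), 'joint_efforts': array([ 2.07275691e-03, -6.69775200e+01,  9.88517851e-01, -3.15494800e+01,
       -6.07644953e-02,  3.75235279e-02,  9.85065981e-06]), 'position': array([ 0.18924924, -0.59542055,  0.40395839]), 'eef_rot': array([-7.56557592e-04,  9.88185620e-01,  1.53259813e-01, -1.94829245e-04]), 'contact_force': array([ 0.31204625, -0.2600064 , -0.18261349]), 'wrist_torque': array([-0.00189944, -0.01155756,  0.04836828]), 'grip_force': 0.0, 'gripper_width': 1.0010155053881051}
```

View pics/top0b.png

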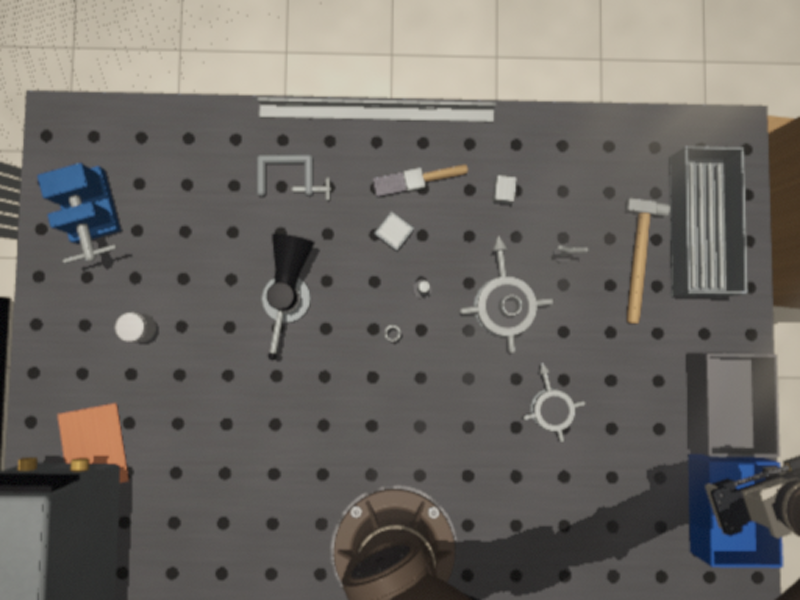

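View pics/side0b.png

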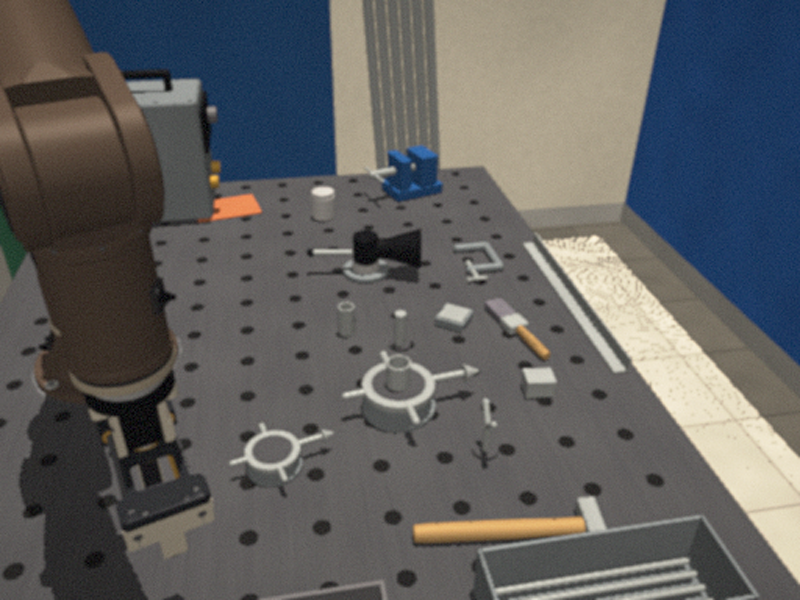

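The top view (800 px wide) shows the large turntable at (506,305) with its arm pointing up to (500,240). The fork is at about (570,250), the pin at (423,287), and the nozzle axis at (285,297) with its tail end at (274,354). I'll enlarge this area.

```bash
python3 - <<'E'
import cv2
im=cv2.imread('pics/top0.png')[140:240,290:400]
cv2.imwrite('pics/c1.png',cv2.resize(im,None,fx=6,fy=6,interpolation=cv2.INTER_CUBIC))
im=cv2.imread('pics/top0.png')[140:240,150:290]
cv2.imwrite('pics/c2.png',cv2.resize(im,None,fx=5.5,fy=5.5,interpolation=cv2.INTER_CUBIC))
E
```

```text
(no output)
```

View pics/c1.png

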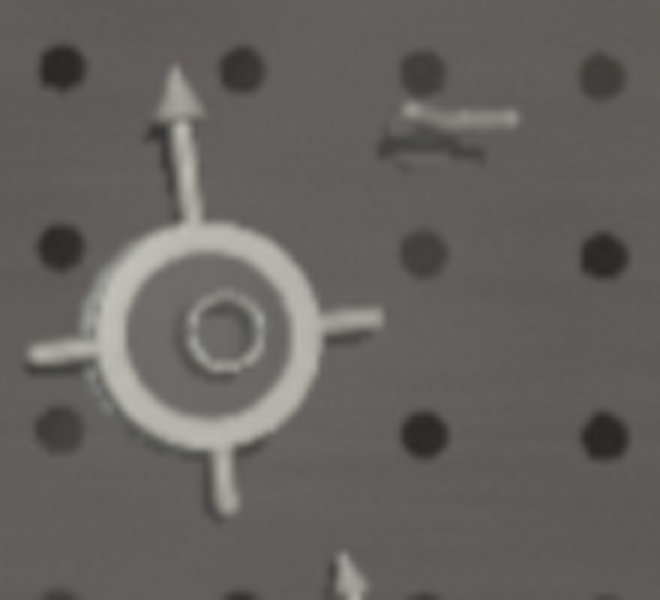

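View pics/c2.png

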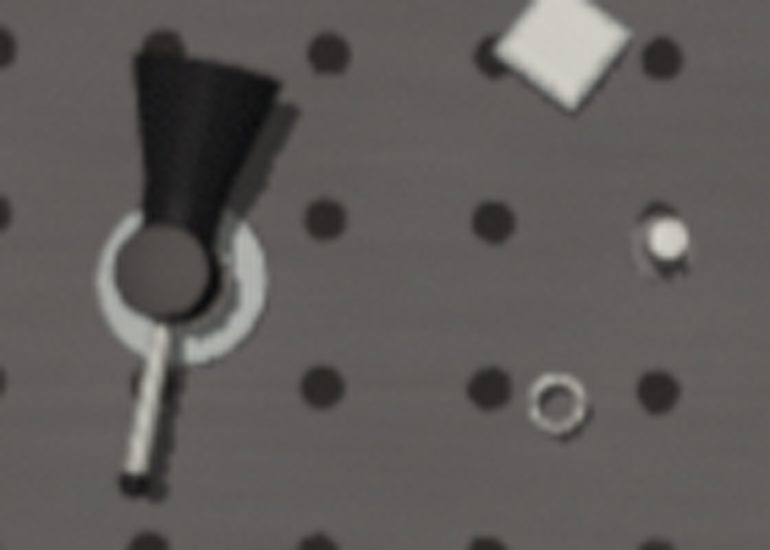

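The crops give these pixels. In c1: disc centre (210,336), arm tip (176,66), fork tips (410,108) and (516,118). In c2: body top (163,271), ball (135,483), foot (182,284), pin (668,239).

```bash
cat >> h.py <<'E'
def ray(d,u,v,z):
    f=192/np.tan(np.radians(d['vfov'])/2); r=np.array([(u-d['cx'])/f,-(v-d['cy'])/f,-1])
    if 'world_to_cam' in d: W=np.linalg.inv(np.array(d['world_to_cam']))
    else:
        from scipy.spatial.transform import Rotation as R
        T=np.eye(4);q=d['s'][1];T[:3,:3]=R.from_quat([q[1],q[2],q[3],q[0]]).as_matrix();T[:3,3]=d['s'][0];W=T@np.array(d['mount'])
    o=W[:3,3]; r=W[:3,:3]@r; return (o+r*(z-o[2])/r[2])[:2]
E
cat > a.py <<'E'
from h import *
import json
d=json.load(open('pics/top0.json'))
a=lambda x,y,z:ray(d,290+(x+.5)/6-.5,140+(y+.5)/6-.5,z)
b=lambda x,y,z:ray(d,150+(x+.5)/5.5-.5,140+(y+.5)/5.5-.5,z)
P=dict(disc=a(210,336,.052),tip=a(176,66,.046),sl=a(30,355,.046),sr=a(382,318,.046),sb=a(228,512,.046),fk1=a(410,108,.085),fk2=a(516,118,.085),tube=a(226,333,.096),
body=b(163,271,.093),foot=b(182,284,.012),ball=b(135,483,.05),pin=b(668,239,.075),off=b(557,403,.06),mag=b(565,45,.022))
for k,v in P.items(): print(k,(v*1000).round(1))
ang=lambda p,q:np.degrees(np.arctan2(*(q-p)[::-1]))
D=P['disc'];F=(P['fk1']+P['fk2'])/2
print('arm',ang(D,P['tip']),[ang(D,P[k]) for k in('sl','sb','sr')],'goal',ang(D,F),np.linalg.norm(F-D))
N=P['body'];print('noz',ang(P['ball'],P['foot']),ang(P['ball'],N),'goal',ang(P['foot'],D))
E
python3 a.py; python3 -c "
from h import *
c=vision.capture('wrist');print(c['mount'],c['vfov'],c['cx'],c['cy'])"
```

```text
disc [ 499.  -223.6]
tip [ 643.8 -206.3]
sl [ 487.8 -129. ]
sr [ 510.4 -316.6]
sb [ 406.4 -234.5]
fk1 [ 617.5 -321.6]
fk2 [ 613.2 -377. ]
tube [ 498.2 -223.5]
body [510.5 230.2]
foot [508.4 231.3]
ball [392.  249.5]
pin [534.3 -51.7]
off [440.9   9.6]
mag [653.2   7.3]
arm 6.837817322592871 [np.float64(96.74980200247707), np.float64(-173.33017537033018), np.float64(-83.05895371009197)] goal -47.21492966476784 0.1712319417273919
noz -8.87399325811805 -9.250444359824778 goal -91.18497948680448
[[ 5.56886531e-04  9.67341711e-01  2.53475252e-01  6.83376252e-02]
 [ 9.99999451e-01 -7.63831010e-04  7.18016334e-04  4.46781068e-05]
 [ 8.88179407e-04  2.53474713e-01 -9.67341605e-01  2.02934041e-02]
 [ 0.00000000e+00  0.00000000e+00  0.00000000e+00  1.00000000e+00]] 69.08706986273664 255.10646567325884 193.69333989539277
```

```bash
cat >> h.py <<'E'
def plan(wps):
    """wps: (x,y,tip z,tool-x yaw deg) mm -> rows from present pose"""
    from scipy.spatial.transform import Rotation as R
    s=arm.sense();q=s['eef_rot'];M=R.from_quat([q[1],q[2],q[3],q[0]]).as_matrix()
    p=s['position']*1000;yaw=np.degrees(np.arctan2(M[1,0],M[0,0]))
    print('t',s['t'],'p',p.round(1),'yaw',yaw.round(2),'z',M[:,2].round(3),'w',s['gripper_width'],'F',s['contact_force'].round(1))
    for x,y,z,a in wps:
        d=M.T@(np.array([x,y,z+178.])-p); print([round(float(v),1) for v in (*d,(yaw-a+180)%360-180)])
def arc(C,r,th,off,z,flip=0):
    # pusher on the ccw side of a bar at angle th; tool x along th (+flip)
    t=np.radians(th);return (C[0]+r*np.cos(t)-off*np.sin(t),C[1]+r*np.sin(t)+off*np.cos(t),z,th+flip)
T=(499,-223.6);N=(509,231)
E
python3 - <<'E'
from h import *
plan([arc(T,88,6.8,45,130),arc(T,88,6.8,45,40)])
E
```

```text
t 0.15 p [ 189.3 -595.5  404.1] yaw 17.63 z [-0.     0.001 -1.   ] w 0.9991052825269454 F [ 0.5  0.6 -0.3]
[502.7, -288.1, 96.4, 10.8]
[502.7, -288.0, 186.4, 10.8]
```

Request:
step_arm:
  plan:
    - [50,-29,0,1]
    - [100,-58,0,3]
    - [150,-86,0,5]
    - [200,-115,0,7]
    - [250,-144,0,9]
    - [300,-172,0,10.8]
    - [350,-200,0,10.8]
    - [400,-230,0,10.8]
  fingers: 1
  force: 20

```text
t: 1.15
position: [0.5018, -0.2539, 0.4046]
eef_rot: [0.0, 0.998, 0.059, -0.0]
contact_force: [0.6, -0.7, 0.1]
gripper_width: 0.176
grip_force: 0.0
```

```bash
python3 - <<'E'
from h import *
plan([arc(T,88,6.8,45,130),arc(T,88,6.8,45,70)])
c,s=cap('wrist','w1')
cv2.imwrite('pics/w1b.png',cv2.resize(cv2.imread('pics/w1.png'),(800,600),interpolation=cv2.INTER_CUBIC))
E
```

```text
t 1.15 p [ 501.8 -253.9  404.6] yaw 6.81 z [-0. -0. -1.] w 0.17626621076884946 F [ 0.6 -0.7  0.1]
[88.8, -75.4, 96.6, 0.0]
[88.8, -75.4, 156.6, 0.0]
```

View pics/w1b.png

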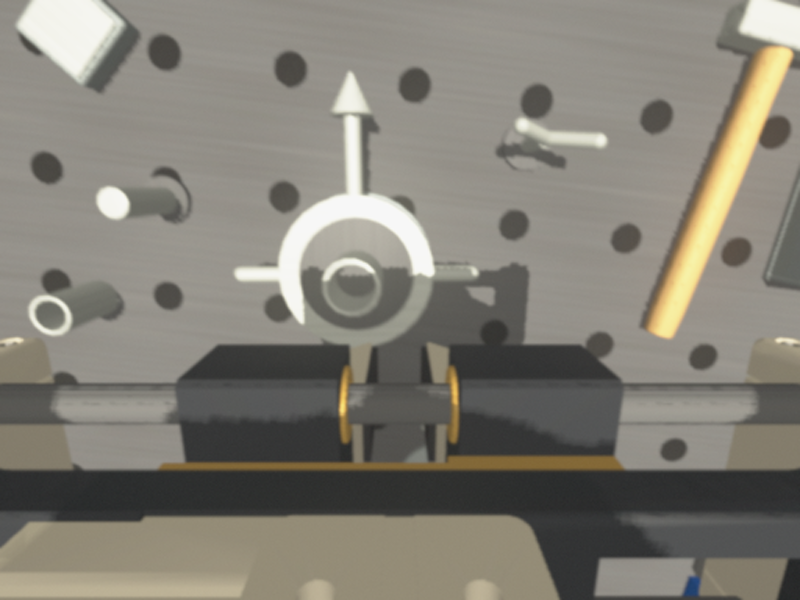

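The wrist view (800 px wide) shows the disc centre at (357,270), the arm tip at (350,72), the fork tips at (521,126) and (602,140), and the pin top at (113,203). I'll check these against the top view.

```bash
python3 - <<'E'
from h import *
import json
d=json.load(open('pics/w1.json'));w=lambda u,v,z:ray(d,(u+.5)/1.5625-.5,(v+.5)/1.5625-.5,z)*1000
P=dict(disc=w(357,270,.052),tip=w(350,72,.046),f1=w(521,126,.085),f2=w(602,140,.085),foot=w(530,150,.0),pin=w(113,203,.075))
for k,v in P.items():print(k,v.round(1))
D=P['disc']
for q in(P['tip'],(P['f1']+P['f2'])/2,P['foot']):print(np.degrees(np.arctan2(*(q-D)[::-1])))
E
```

```text
disc [ 505.4 -220.6]
tip [ 644.5 -201.9]
f1 [ 617.6 -318.7]
f2 [ 615.5 -372.3]
foot [ 613.6 -350.4]
pin [536.5 -50.1]
7.6856705708074635
-48.3290884707889
-50.170089243976925
```

Request:
step_arm:
  plan:
    - [30,-25,20,0]
    - [60,-50,50,0]
    - [88,-75,96,0]
    - [88,-75,126,0]
    - [88,-75,156,0]
    - [88,-75,173,0]
    - [88,-75,186,0]
    - [88,-75,186,0]

```text
t: 2.2
position: [0.5792, -0.1705, 0.2183]
eef_rot: [-0.0, 0.998, 0.059, -0.0]
contact_force: [-0.4, -0.5, 0.5]
gripper_width: 0.003
grip_force: 0.0
```

```bash
python3 - <<'E'
from h import *
plan([arc(T,88,6.8,35,40),arc(T,88,6.8,30,40)]+[arc(T,88,t,26,40) for t in(4,1,-2,-5,-8,-11)])
E
```

```text
t 2.2 p [ 579.2 -170.5  218.3] yaw 6.82 z [-0.001  0.    -1.   ] w 0.002906000176842678 F [-0.4 -0.5  0.5]
[2.1, 8.2, 0.3, 0.0]
[2.1, 13.2, 0.3, 0.0]
[3.3, 21.6, 0.3, 2.8]
[4.3, 26.3, 0.3, 5.8]
[5.0, 31.0, 0.3, 8.8]
[5.5, 35.8, 0.3, 11.8]
[5.8, 40.6, 0.3, 14.8]
[5.8, 45.4, 0.3, 17.8]
```

Request:
step_arm:
  plan:
    - [2,8,0,0]
    - [2,13,0,0]
    - [3,21,0,2.8]
    - [4.3,26.3,0,5.8]
    - [5,31,0,8.8]
    - [5.5,35.8,0,11.8]
    - [5.8,40.6,0,14.8]
    - [5.8,45.4,0,17.8]

```text
t: 3.2
position: [0.5904, -0.2147, 0.2189]
eef_rot: [-0.0, 0.995, -0.097, -0.0]
contact_force: [-2.3, 1.7, 3.8]
gripper_width: 0.007
grip_force: 2.3
```

```bash
python3 - <<'E'
from h import *
plan([arc(T,88,t,26,40) for t in(-14,-17,-20,-23,-26,-29,-32,-35)])
E
```

```text
t 3.2 p [ 590.4 -214.7  218.9] yaw -11.16 z [-0.  0. -1.] w 0.0065618983687722385 F [-2.3  1.7  3.8]
[1.2, 4.8, 0.9, 2.8]
[2.2, 9.5, 0.9, 5.8]
[3.0, 14.2, 0.9, 8.8]
[3.5, 19.0, 0.9, 11.8]
[3.7, 23.8, 0.9, 14.8]
[3.7, 28.6, 0.9, 17.8]
[3.5, 33.4, 0.9, 20.8]
[3.0, 38.2, 0.9, 23.8]
```

Request:
step_arm:
  plan:
    - [1.2,4.8,1.5,2.8]
    - [2.2,9.5,3,5.8]
    - [3,14.2,3,8.8]
    - [3.5,19,3,11.8]
    - [3.7,23.8,3,14.8]
    - [3.7,28.6,3,17.8]
    - [3.5,33.4,3,20.8]
    - [3,38.2,3,23.8]

```text
t: 4.2
position: [0.5867, -0.2527, 0.2163]
eef_rot: [-0.0, 0.954, -0.3, 0.001]
contact_force: [-1.1, 3.6, 6.8]
gripper_width: 0.006
grip_force: 2.8
```

```bash
python3 - <<'E'
from h import *
plan([arc(T,88,t,26,38) for t in(-37,-39,-41,-43,-43)])
E
```

```text
t 4.2 p [ 586.7 -252.7  216.3] yaw -34.94 z [ 0.001  0.    -1.   ] w 0.006345922671910174 F [-1.1  3.6  6.8]
[0.3, 3.5, 0.3, 2.1]
[1.1, 6.6, 0.3, 4.1]
[1.7, 9.8, 0.3, 6.1]
[2.2, 12.9, 0.3, 8.1]
[2.2, 12.9, 0.3, 8.1]
```

Request:
step_arm:
  plan:
    - [0.3,3.5,0,2]
    - [1.1,6.6,0,4]
    - [1.7,9.8,0,6]
    - [2.2,12.9,0,8]
    - [2.2,12.9,0,8]

```text
t: 4.82
position: [0.5811, -0.2649, 0.2162]
eef_rot: [-0.0, 0.931, -0.366, 0.001]
contact_force: [-0.7, 0.5, 4.0]
gripper_width: 0.007
grip_force: 1.4
```

Request:
step_arm:
  plan:
    - [0,-6,0,0]
    - [0,-15,0,0]
    - [0,-20,0,0]
    - [0,-20,-30,0]
    - [0,-20,-80,0]
    - [-50,-20,-130,0]
    - [-110,-20,-186,0]
    - [-140,-20,-186,0]

```text
t: 5.82
position: [0.4911, -0.154, 0.404]
eef_rot: [-0.0, 0.931, -0.365, 0.002]
contact_force: [1.0, -0.3, -0.0]
gripper_width: 0.005
grip_force: 0.0
```

```bash
python3 - <<'E'
from h import *
plan([])
c,s=cap('wrist','w2');c,s=cap('top','t2')
a=cv2.resize(cv2.imread('pics/w2.png')[:256],(800,400),interpolation=cv2.INTER_CUBIC)
cv2.imwrite('pics/w2b.png',a)
cv2.imwrite('pics/t2b.png',cv2.resize(cv2.imread('pics/t2.png')[140:240,290:400],None,fx=6,fy=6,interpolation=cv2.INTER_CUBIC))
E
```

```text
t 5.825 p [ 491.1 -154.   404. ] yaw -42.78 z [ 0.004 -0.001 -1.   ] w 0.004629006978679328 F [ 1.  -0.3 -0. ]
```

View pics/w2b.png

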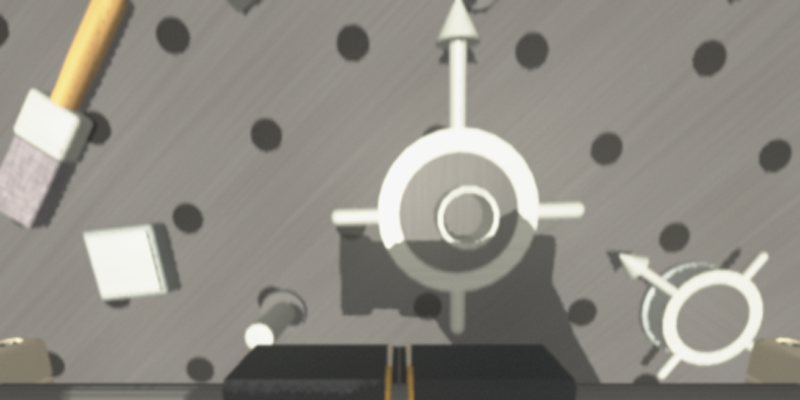

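The wrist view shows the tip at (458,3), the rear spoke end at (457,330), and the side spokes at (335,217) and (580,210). The tube is still upright and central. I'll compute the arm angle and move on to the nozzle.

```bash
python3 - <<'E'
from h import *
import json
d=json.load(open('pics/w2.json'));w=lambda u,v,z:ray(d,(u+.5)/1.5625-.5,(v+.5)/1.5625-.5,z)*1000
a,b,l,r=w(458,3,.046),w(457,330,.046),w(335,217,.046),w(580,210,.046)
print(a,b,l,r,np.degrees(np.arctan2(*(a-b)[::-1])),np.degrees(np.arctan2(*(l-r)[::-1]))-90)
plan([arc(N,90,171,50,226,180),arc(N,90,171,50,226,180),arc(N,90,171,45,38,180)])
E
```

```text
[ 605.00903699 -312.36374961] [ 428.80717832 -159.2477902 ] [ 560.37316266 -150.07838895] [ 437.95629918 -290.27471343] -40.9900007664716 -41.126866509597605
t 5.925 p [ 489.3 -151.6  404.1] yaw -42.57 z [ 0.002  0.001 -1.   ] w 0.004130601033124948 F [0.3 0.2 0. ]
[-291.7, -203.7, 0.4, -33.6]
[-291.7, -203.7, 0.4, -33.6]
[-294.6, -207.4, 188.4, -33.6]
```

Request:
step_arm:
  plan:
    - [-37,-26,0,-4]
    - [-74,-52,0,-8]
    - [-111,-78,0,-13]
    - [-148,-104,0,-17]
    - [-185,-130,0,-22]
    - [-222,-155,0,-26]
    - [-258,-180,0,-30]
    - [-294,-205,0,-33.6]

```text
t: 6.92
position: [0.4146, 0.1967, 0.4016]
eef_rot: [-0.0, 0.997, -0.079, 0.0]
contact_force: [0.7, 0.6, -0.2]
gripper_width: 0.001
grip_force: 0.0
```

```bash
python3 - <<'E'
from h import *
plan([arc(N,90,171,45,38,180)])
c,s=cap('wrist','w3');c,s=cap('top','t3')
a=cv2.resize(cv2.imread('pics/w3.png')[:256],(800,400),interpolation=cv2.INTER_CUBIC)
b=cv2.resize(cv2.imread('pics/t3.png')[150:240,290:400],None,fx=2.2,fy=2.2,interpolation=cv2.INTER_CUBIC)
cv2.imwrite('pics/t3b.png',cv2.resize(cv2.imread('pics/t3.png')[140:240,290:400],None,fx=6,fy=6,interpolation=cv2.INTER_CUBIC))
E
```

```text
t 6.925 p [414.6 196.7 401.6] yaw -9.06 z [ 0.  0. -1.] w 0.0014879751103693607 F [ 0.7  0.6 -0.2]
[-2.2, -3.6, 185.6, -0.1]
```

View pics/t3b.png

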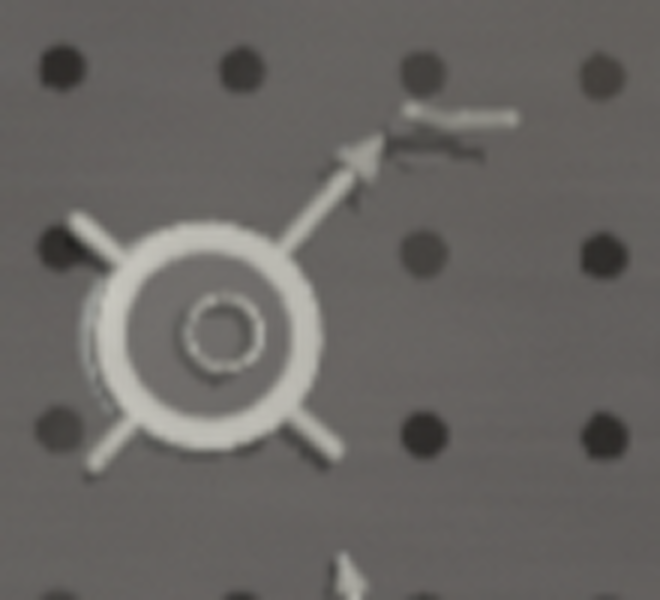

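The arm tip is at (385,135), the rear spoke at (93,468), and the side spokes at (77,217) and (337,455). The tube is still central.

```bash
python3 - <<'E'
from h import *
import json
d=json.load(open('pics/top0.json'));a=lambda x,y,z:ray(d,290+(x+.5)/6-.5,140+(y+.5)/6-.5,z)*1000
t,b,l,r=a(385,135,.046),a(93,468,.046),a(77,217,.046),a(337,455,.046)
A=lambda p,q:np.degrees(np.arctan2(*(q-p)[::-1]))
D=(l+r)/2; F=(a(410,108,.085)+a(516,118,.085))/2
print(t,D,A(b,t),A(r,l)-90,A(D,t),A(D,F))
E
```

```text
[ 608.48680762 -318.58954536] [ 499.48948891 -223.01091638] -40.88502589489642 -41.88322767881044 -41.247190722947146 -47.47025993559005
```

Request:
step_arm:
  plan:
    - [-1,-2,40,0]
    - [-2,-3,80,0]
    - [-2,-3,115,0]
    - [-2,-3,145,0]
    - [-2,-3,170,0]
    - [-2,-3,186,0]
    - [-2,-3,186,0]

```text
t: 7.9
position: [0.4132, 0.198, 0.2147]
eef_rot: [0.001, 0.997, -0.08, -0.001]
contact_force: [-0.0, 0.7, 0.1]
gripper_width: 0.004
grip_force: 0.0
```

```bash
python3 - <<'E'
from h import *
plan([arc(N,90,171,35,38,180),arc(N,90,171,29,38,180)]+[arc(N,90,t,26,38,180) for t in(169,166,163,160,157,154)])
E
```

```text
t 7.9 p [413.2 198.  214.7] yaw -9.21 z [-0.002 -0.002 -1.   ] w 0.004346931444821597 F [-0.   0.7  0.1]
[-0.6, -12.6, -1.4, -0.2]
[-0.6, -18.6, -1.4, -0.2]
[-1.5, -24.8, -1.4, 1.8]
[-2.6, -29.5, -1.4, 4.8]
[-3.4, -34.4, -1.4, 7.8]
[-4.0, -39.2, -1.4, 10.8]
[-4.4, -44.1, -1.4, 13.8]
[-4.4, -49.0, -1.4, 16.8]
```

Request:
step_arm:
  plan:
    - [-0.6,-12.6,-1,0]
    - [-0.6,-18.6,-1,0]
    - [-1.5,-24.8,-1,1.8]
    - [-2.6,-29.5,-1,4.8]
    - [-3.4,-34.4,-1,7.8]
    - [-4,-39.2,-1,10.8]
    - [-4.4,-44.1,-1,13.8]
    - [-4.4,-49,-1,16.8]

```text
t: 8.9
position: [0.4168, 0.2478, 0.2169]
eef_rot: [-0.0, 0.974, -0.226, 0.0]
contact_force: [-0.3, -1.6, 2.1]
gripper_width: 0.005
grip_force: 1.1
```

```bash
python3 - <<'E'
from h import *
plan([arc(N,90,t,26,38,180) for t in range(150,118,-4)])
E
```

```text
t 8.9 p [416.8 247.8 216.9] yaw -26.16 z [ 0.  0. -1.] w 0.005166931234789155 F [-0.3 -1.6  2.1]
[-1.4, -5.7, 0.9, 3.8]
[-2.5, -12.1, 0.9, 7.8]
[-3.3, -18.6, 0.9, 11.8]
[-3.5, -25.2, 0.9, 15.8]
[-3.3, -31.7, 0.9, 19.8]
[-2.7, -38.2, 0.9, 23.8]
[-1.6, -44.7, 0.9, 27.8]
[-0.0, -51.0, 0.9, 31.8]
```

Request:
step_arm:
  plan:
    - [-1.4,-5.7,0,3.8]
    - [-2.5,-12.1,0,7.8]
    - [-3.3,-18.6,0,11.8]
    - [-3.5,-25.2,0,15.8]
    - [-3.3,-31.7,0,19.8]
    - [-2.7,-38.2,0,23.8]
    - [-1.6,-44.7,0,27.8]
    - [0,-51,0,31.8]

```text
t: 9.9
position: [0.4386, 0.2943, 0.2169]
eef_rot: [-0.0, 0.875, -0.484, -0.0]
contact_force: [-1.5, -0.6, -0.0]
gripper_width: 0.003
grip_force: 1.0
```

```bash
python3 - <<'E'
from h import *
plan([arc(N,90,t,26,38,180) for t in (118,114,110,106,102,98,95,93)])
E
```

```text
t 9.9 p [438.6 294.3 216.9] yaw -57.91 z [-0.001  0.001 -1.   ] w 0.0028750377522696246 F [-1.5 -0.6 -0. ]
[-0.6, -6.5, 0.9, 4.1]
[-1.7, -13.0, 0.9, 8.1]
[-2.4, -19.5, 0.9, 12.1]
[-2.6, -26.0, 0.9, 16.1]
[-2.4, -32.5, 0.9, 20.1]
[-1.7, -39.0, 0.9, 24.1]
[-0.9, -43.9, 0.9, 27.1]
[-0.2, -47.1, 0.9, 29.1]
```

Request:
step_arm:
  plan:
    - [-0.6,-6.5,0,4]
    - [-1.7,-13,0,8]
    - [-2.4,-19.5,0,12]
    - [-2.6,-26,0,16]
    - [-2.4,-32.5,0,20]
    - [-1.7,-39,0,24]
    - [-0.9,-43.9,0,27]
    - [-0.2,-47,0,29]

```text
t: 10.9
position: [0.4783, 0.3201, 0.2167]
eef_rot: [-0.0, 0.727, -0.687, -0.0]
contact_force: [-2.3, 0.8, -0.3]
gripper_width: 0.008
grip_force: 0.9
```

Request:
step_arm:
  plan:
    - [0,0,0,0]
    - [0,6,0,0]
    - [0,15,0,0]
    - [0,22,-20,0]
    - [0,22,-70,0]
    - [20,50,-120,0]
    - [50,100,-170,0]
    - [80,150,-186,0]

```text
t: 11.9
position: [0.4122, 0.2103, 0.3032]
eef_rot: [-0.011, 0.738, -0.675, -0.019]
contact_force: [-0.4, 0.2, 0.8]
gripper_width: 0.002
grip_force: 0.0
```

```bash
python3 - <<'E'
from h import *
plan([])
c,s=cap('wrist','w4');c,s=cap('top','t4')
cv2.imwrite('pics/t4b.png',cv2.resize(cv2.imread('pics/t4.png')[140:240,150:290],None,fx=5.5,fy=5.5,interpolation=cv2.INTER_CUBIC))
E
```

```text
t 11.9 p [412.2 210.3 303.2] yaw -84.9 z [-0.013  0.041 -0.999] w 0.0015590352167541709 F [-0.4  0.2  0.8]
```

View pics/t4b.png

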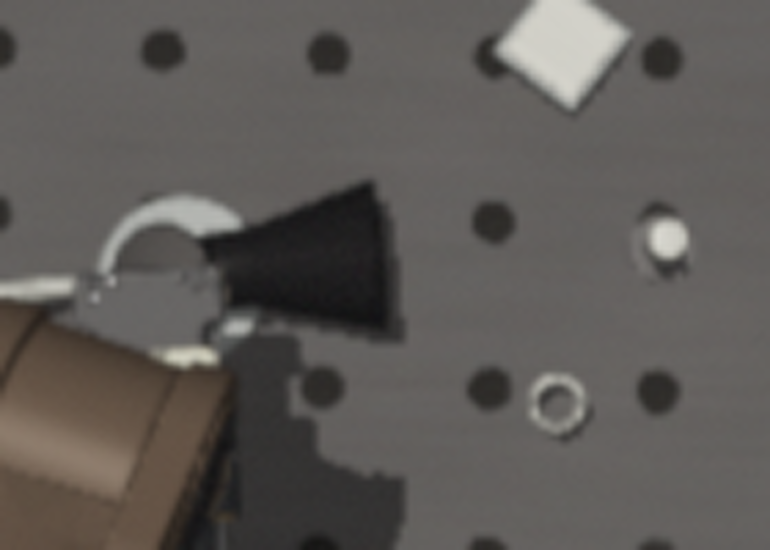

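Request:
step_arm:
  plan:
    - [0,0,0,0]

```text
t: 12.12
position: [0.4128, 0.2117, 0.3027]
eef_rot: [-0.011, 0.738, -0.675, -0.019]
contact_force: [-0.9, -0.2, -0.6]
gripper_width: 0.004
grip_force: 0.0
```

```bash
python3 - <<'E'
from h import *
plan([(412,100,225,-70),arc(T,88,-41,45,225)])
print(arm.sense()['joint_pos'].round(3))
E
```

```text
t 12.125 p [412.8 211.7 302.7] yaw -84.93 z [-0.013  0.041 -0.999] w 0.00440271642165719 F [-0.9 -0.2 -0.6]
[106.9, 11.7, -104.8, -14.9]
[468.7, -139.7, -121.5, -43.9]
[-1.456  0.621  1.318  2.14  -0.791  1.    -2.742]
```

Joints 3 and 7 are at the edge of their range with the tool turned this way, so I'll unwind. Any later nozzle correction will use the half-turned tool.

Request:
step_arm:
  plan:
    - [10,2,-20,-5]
    - [30,4,-50,-10]
    - [70,8,-80,-15]
    - [110,8,-100,-20]
    - [160,-5,-105,-26]
    - [210,-25,-110,-32]
    - [265,-50,-113,-38]
    - [320,-75,-116,-44]

```text
t: 13.12
position: [0.5136, -0.0955, 0.4045]
eef_rot: [-0.016, 0.937, -0.35, -0.013]
contact_force: [1.0, 0.3, 0.9]
gripper_width: 0.007
grip_force: 0.0
```

```bash
python3 - <<'E'
from h import *
plan([arc(T,88,-41,45,225)])
print(arm.sense()['joint_pos'].round(3))
c,s=cap('top','t5')
cv2.imwrite('pics/t5b.png',cv2.resize(cv2.imread('pics/t5.png')[140:240,130:270],None,fx=5.5,fy=5.5,interpolation=cv2.INTER_CUBIC))
E
```

```text
t 13.125 p [513.6 -95.5 404.5] yaw -40.93 z [-0.013  0.038 -0.999] w 0.007374670409639505 F [1.  0.3 0.9]
[160.9, 61.3, -5.3, 0.1]
[-0.647  0.388  1.016  1.866 -0.4    1.123 -1.761]
```

View pics/t5b.png

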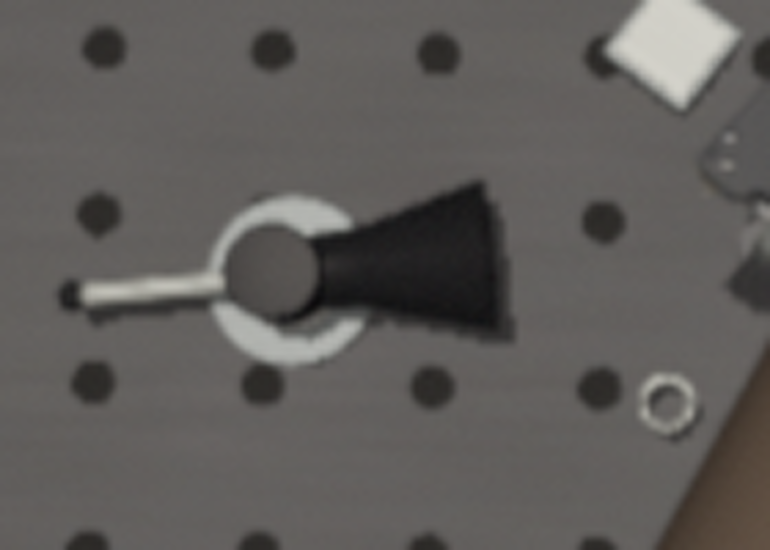

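The nozzle now points right. In this crop (offset 130) the ball is at (71,295), the body top at (272,272), and the mouth corners at (483,182) and (503,333).

```bash
sed -i "s/    for x,y,z,a in wps:/    p=p+178*M[:,2]; print('tip',p.round(1))\n    for x,y,z,a in wps:/; s/z+178\.\]/z]/" h.py
python3 - <<'E'
from h import *
import json
d=json.load(open('pics/top0.json'));b=lambda x,y,z:ray(d,130+(x+.5)/5.5-.5,140+(y+.5)/5.5-.5,z)*1000
A=lambda p,q:np.degrees(np.arctan2(*(q-p)[::-1]))
ball,body,m1,m2,bar=b(71,295,.05),b(272,272,.093),b(483,182,.06),b(503,333,.06),b(218,283,.05)
m=(m1+m2)/2;Tn=np.array([499.3,-223.4]);Nn=np.array([509,231])
print(ball,body,m,'ang',A(ball,body),A(ball,Nn),A(ball,m),A(Nn,m),A(ball,bar),A(m1,m2)+90,'goal',A(body,Tn),A(Nn,Tn))
plan([arc(T,88,-41,45,130),arc(T,88,-41,45,38)])
E
```

```text
[497.85237631 351.72809757] [509.96901436 230.70514822] [522.51127197 110.23574953] ang -84.28268372986936 -84.7244609840303 -84.16970861660639 -83.61621654625355 -84.41952519665607 -81.35078658566644 goal -91.34589325279569 -91.22289759111513
t 13.175 p [ 514.5 -106.3  405.6] yaw -41.2 z [-0.009  0.033 -0.999] w 0.003612281189593676 F [ 3.1 -5.3  3.9]
tip [ 513.  -100.5  227.7]
[161.1, 58.2, 92.2, -0.2]
[163.7, 60.0, 184.1, -0.2]
```

Request:
step_arm:
  plan:
    - [40,15,20,0]
    - [85,32,40,0]
    - [130,48,60,0]
    - [161,55,80,0]
    - [161,55,80,0]
    - [161,55,80,0]

```text
t: 13.92
position: [0.5959, -0.2386, 0.3176]
eef_rot: [-0.015, 0.936, -0.352, -0.013]
contact_force: [0.6, 0.9, -0.1]
gripper_width: 0.006
grip_force: 0.0
```

```bash
python3 - <<'E'
from h import *
plan([arc(T,88,-41,45,38)])
E
```

```text
t 13.925 p [ 595.9 -238.6  317.6] yaw -41.22 z [-0.014  0.038 -0.999] w 0.00595099190865155 F [ 0.6  0.9 -0.1]
tip [ 593.3 -231.8  139.8]
[15.1, 12.6, 101.1, -0.2]
```

Request:
step_arm:
  plan:
    - [15,5,20,0]
    - [15,10,45,0]
    - [15,12,70,0]
    - [15,12,90,0]
    - [15,12,101,0]
    - [15,12,101,0]

```text
t: 14.68
position: [0.5977, -0.2532, 0.2156]
eef_rot: [-0.016, 0.936, -0.352, -0.014]
contact_force: [0.8, 0.0, 1.6]
gripper_width: 0.007
grip_force: 0.0
```

```bash
python3 - <<'E'
from h import *
plan([arc(T,88,-41,35,38),arc(T,88,-41,29,38)]+[arc(T,88,t,26,38) for t in(-41,-43,-45,-47,-48.5,-48.5)])
E
```

```text
t 14.675 p [ 597.7 -253.2  215.6] yaw -41.18 z [-0.015  0.039 -0.999] w 0.006548858741319217 F [0.8 0.  1.6]
tip [ 595.1 -246.3   37.8]
[0.5, 10.9, -0.5, -0.2]
[0.6, 16.9, -0.6, -0.2]
[0.6, 19.9, -0.6, -0.2]
[1.4, 23.0, -0.7, 1.8]
[2.2, 26.1, -0.8, 3.8]
[2.8, 29.2, -0.9, 5.8]
[3.3, 31.6, -1.0, 7.3]
[3.3, 31.6, -1.0, 7.3]
```

Request:
step_arm:
  plan:
    - [0.5,11,0,0]
    - [0.6,16,0,0]
    - [0.6,20,0,0]
    - [1.4,23,0,1.8]
    - [2.2,26,0,3.8]
    - [2.8,29,0,5.8]
    - [3.2,30.8,0,6.8]
    - [3.2,30.8,0,6.8]

```text
t: 15.68
position: [0.5797, -0.2792, 0.2151]
eef_rot: [-0.014, 0.913, -0.407, -0.014]
contact_force: [0.4, 0.7, 2.6]
gripper_width: 0.007
grip_force: 1.0
```

Request:
step_arm:
  plan:
    - [0,-4,0,0]
    - [0,-14,0,0]
    - [0,-22,0,0]
    - [0,-22,-25,0]
    - [0,-22,-70,0]
    - [0,-60,-110,-8]
    - [0,-115,-110,-18]
    - [0,-170,-110,-28]

```text
t: 16.68
position: [0.7092, -0.1679, 0.3285]
eef_rot: [-0.018, 0.985, -0.171, -0.009]
contact_force: [0.8, -1.3, -1.2]
gripper_width: 0.002
grip_force: 0.0
```

```bash
python3 - <<'E'
from h import *
print(arm.sense()['joint_pos'].round(3))
plan([(420,50,200,60),arc(N,90,95.7,45,130,0)])
E
```

```text
[-0.232  0.764  0.744  1.398 -0.558  1.215 -1.333]
t 16.675 p [ 709.2 -167.9  328.5] yaw -19.68 z [-0.012  0.038 -0.999] w 0.0022234796486740086 F [ 0.8 -1.3 -1.2]
tip [ 706.9 -161.1  150.7]
[-342.4, -103.4, -37.6, -79.7]
[-397.0, -363.4, 42.1, -115.4]
```

Request:
step_arm:
  plan:
    - [-25,-22,-20,-8]
    - [-50,-45,-40,-16]
    - [-80,-72,-40,-24]
    - [-110,-100,-40,-32]
    - [-140,-128,-40,-40]
    - [-170,-155,-40,-48]
    - [-205,-187,-40,-57]
    - [-240,-220,-40,-66]

```text
t: 17.68
position: [0.5575, 0.1192, 0.3809]
eef_rot: [-0.02, 0.919, 0.393, 0.001]
contact_force: [0.3, 0.9, -0.5]
gripper_width: 0.002
grip_force: 0.0
```

```bash
python3 - <<'E'
from h import *
print(arm.sense()['joint_pos'].round(3))
plan([arc(N,90,95.7,45,160,0)])
E
```

```text
[-0.657  0.39   0.503  1.77  -0.26   1.048 -0.816]
t 17.675 p [557.5 119.2 380.9] yaw 46.25 z [-0.014  0.038 -0.999] w 0.0017853966860293924 F [ 0.3  0.9 -0.5]
tip [555.1 126.  203.1]
[67.5, -201.8, 51.7, -49.5]
```

Request:
step_arm:
  plan:
    - [9,-28,0,-7]
    - [18,-56,0,-14]
    - [27,-84,0,-21]
    - [36,-112,0,-28]
    - [46,-140,0,-35]
    - [56,-168,10,-42]
    - [66,-195,20,-49]
    - [66,-195,20,-49]

```text
t: 18.68
position: [0.4621, 0.3037, 0.3684]
eef_rot: [-0.019, 0.674, 0.739, 0.009]
contact_force: [-0.3, -0.7, -0.0]
gripper_width: 0.006
grip_force: 0.0
```

```bash
python3 - <<'E'
from h import *
print(arm.sense()['joint_pos'].round(3))
plan([arc(N,90,95.7,45,130,0),arc(N,90,95.7,45,38,0)])
c,s=cap('top','t6')
cv2.imwrite('pics/t6b.png',cv2.resize(cv2.imread('pics/t6.png')[140:240,290:400],None,fx=6,fy=6,interpolation=cv2.INTER_CUBIC))
E
```

```text
[-0.853  0.351  0.25   1.818 -0.152  0.979 -0.442]
t 18.675 p [462.1 303.7 368.4] yaw 95.26 z [-0.016  0.038 -0.999] w 0.005515983170365279 F [-0.3 -0.7 -0. ]
tip [459.3 310.6 190.5]
[3.5, -2.8, 60.8, -0.4]
[-0.2, -1.7, 152.7, -0.4]
```

View pics/t6b.png

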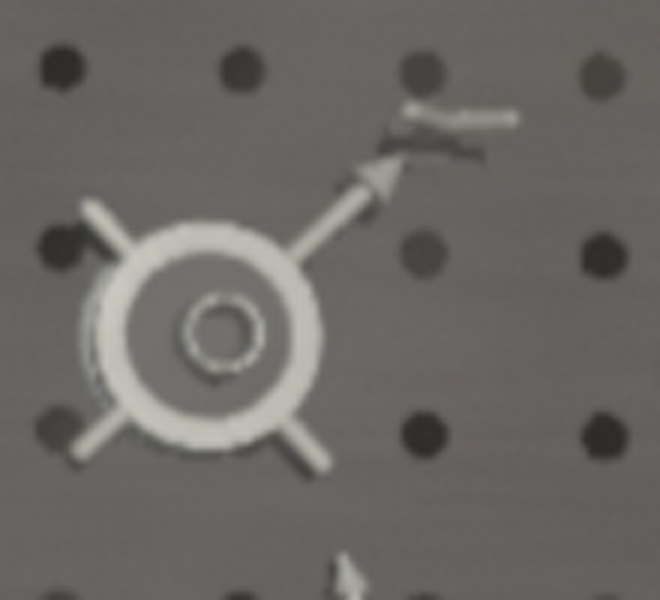

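The tip is at (403,156), the rear spoke at (78,455), and the side spokes at (90,205) and (325,468). That was my last allowed view, so further checks will be numeric.

```bash
cat > chk.py <<'E'
from h import *
import json
from scipy.optimize import minimize
d=json.load(open('pics/top0.json'))
A=lambda p,q:np.degrees(np.arctan2(*(q-p)[::-1]))
def proj(P):
    P=np.c_[P,np.ones(len(P))]@np.array(d['world_to_cam']).T; f=192/np.tan(np.radians(d['vfov'])/2)
    return d['cx']+f*P[:,0]/-P[:,2], d['cy']-f*P[:,1]/-P[:,2]
def score(g,C,segs,z,th):
    # mean brightness along bars minus beside them
    s=0
    for a0,r0,r1 in segs:
        t=np.radians(th+a0);u=np.array([np.cos(t),np.sin(t)]);n=np.array([-u[1],u[0]]);r=np.linspace(r0,r1,40)[:,None]
        for o,w in((0,2),(3,1),(-3,1),(11,-3),(-11,-3)):
            q=np.c_[np.array(C)+r*u+o*n,np.full(40,z)]/1000;x,y=proj(q)
            s+=w*cv2.remap(g,x.astype('f4')[:,None],y.astype('f4')[:,None],cv2.INTER_CUBIC).mean()
    return s
def fit(img,C,segs,z,lo,hi,k=2.):
    g=cv2.cvtColor(cv2.imread(img),cv2.COLOR_BGR2GRAY).astype('f4')
    b=max((score(g,(C[0]+i,C[1]+j),segs,z,t),t,i,j) for t in np.arange(lo,hi,.25) for i in np.arange(-3,3.1,1) for j in np.arange(-3,3.1,1))
    return [round(float(v),2) for v in b]
ROT=[(0,65,112),(90,65,94),(180,65,94),(270,65,94)]
TAIL=[(180,45,108)]
E
python3 - <<'E'
from chk import *
a=lambda x,y,z:ray(d,290+(x+.5)/6-.5,140+(y+.5)/6-.5,z)*1000
t,b,l,r=a(403,156,.046),a(78,455,.046),a(90,205,.046),a(325,468,.046)
D=(l+r)/2;F=(a(410,108,.085)+a(516,118,.085))/2
print(D,A(b,t),A(r,l)-90,A(D,t),'goal',A(D,F))
for i in('top0','t3','t6'):print(fit(f'pics/{i}.png',(499.3,-223.4),ROT,46,*( (0,12) if i=='top0' else (-55,-35))))
g=cv2.imread
for i,l,h in(('top0',-16,-2),('t5',-92,-78)):print('noz',fit(f'pics/{i}.png',N,TAIL,50,l,h))
E
```

```text
[ 499.27581219 -223.26440245] -46.94096395799872 -47.70869506142338 -46.947207829365084 goal -47.360303808776756
[462.41, 7.0, 1.0, 0.0]
[508.32, -41.0, 1.0, 1.0]
[501.41, -47.0, 1.0, 1.0]
noz [270.53, -9.5, -2.0, 1.0]
noz [251.19, -83.5, 2.0, 2.0]
```

Request:
step_arm:
  plan:
    - [0,0,30,0]
    - [0,-1,60,0]
    - [0,-2,90,0]
    - [0,-2,115,0]
    - [0,-2,135,0]
    - [0,-2,152,0]
    - [0,-2,152,0]

```text
t: 19.6
position: [0.4597, 0.3062, 0.2164]
eef_rot: [-0.018, 0.676, 0.736, 0.008]
contact_force: [0.1, -0.1, 0.0]
gripper_width: 0.007
grip_force: 0.0
```

```bash
python3 - <<'E'
from h import *
plan([arc(N,90,95.6,35,38),arc(N,90,95.6,29,38)]+[arc(N,90,t,26,38) for t in(95,93,91,89.5,88,87)])
E
```

```text
t 19.6 p [459.7 306.2 216.4] yaw 94.87 z [-0.015  0.037 -0.999] w 0.00678724336227644 F [ 0.1 -0.1  0. ]
tip [457.  312.7  38.6]
[3.7, 8.8, 0.6, -0.7]
[3.8, 14.8, 0.5, -0.7]
[4.1, 18.7, 0.5, -0.1]
[4.9, 21.9, 0.5, 1.9]
[5.7, 25.0, 0.5, 3.9]
[6.2, 27.4, 0.5, 5.4]
[6.6, 29.9, 0.4, 6.9]
[6.8, 31.5, 0.4, 7.9]
```

Request:
step_arm:
  plan:
    - [3.7,9,0,-0.7]
    - [3.8,15,0,-0.7]
    - [4.1,18.7,0,0]
    - [4.9,21.9,0,1.9]
    - [5.7,25,0,3.9]
    - [6.2,27.4,0,5.4]
    - [6.7,30.5,0,7.4]
    - [6.7,30.5,0,7.4]

```text
t: 20.6
position: [0.4897, 0.3163, 0.2172]
eef_rot: [-0.019, 0.722, 0.691, 0.008]
contact_force: [-0.0, 0.8, 0.2]
gripper_width: 0.007
grip_force: 0.4
```

Request:
step_arm:
  plan:
    - [0,-4,0,0]
    - [0,-14,0,0]
    - [0,-22,0,0]
    - [0,-22,-25,0]
    - [0,-22,-70,0]
    - [-20,-40,-120,0]
    - [-60,-60,-150,0]
    - [-110,-60,-160,0]

```text
t: 21.6
position: [0.4256, 0.2026, 0.3756]
eef_rot: [-0.019, 0.721, 0.693, 0.01]
contact_force: [0.5, -1.0, -0.0]
gripper_width: 0.005
grip_force: 0.0
```

```bash
python3 - <<'E'
from h import *
print(arm.sense()['joint_pos'].round(3))
plan([(560,-20,200,87)])
E
```

```text
[-0.82   0.212  0.334  1.997 -0.137  0.939 -0.452]
t 21.6 p [425.6 202.6 375.6] yaw 87.74 z [-0.012  0.041 -0.999] w 0.005161071255146297 F [ 0.5 -1.  -0. ]
tip [423.5 209.8 197.8]
[-224.0, 145.3, -13.2, 0.7]
```

Request:
step_arm:
  plan:
    - [-35,0,-10,0]
    - [-75,0,-10,0]
    - [-115,0,-10,0]
    - [-155,0,-10,0]
    - [-195,0,-10,0]
    - [-225,0,-10,0]
    - [-225,0,-10,0]

```text
t: 22.48
position: [0.4168, -0.0241, 0.3754]
eef_rot: [-0.019, 0.723, 0.69, 0.008]
contact_force: [-0.6, 0.1, -0.4]
gripper_width: 0.0
grip_force: 0.0
```

```bash
cat > m.py <<'E'
from chk import *
import sys
n=sys.argv[1];cap('top',n)
im=cv2.imread(f'pics/{n}.png')
print('rot',fit(f'pics/{n}.png',(499.3,-223.4),ROT,46,-55,-40),'noz',fit(f'pics/{n}.png',N,TAIL,50,-97,-80))
def bars(n,off):
    # bright tail and black ball/funnel, by moments
    g=cv2.cvtColor(cv2.imread(f'pics/{n}.png'),cv2.COLOR_BGR2GRAY).astype(float)
    pts=[]
    for x in np.arange(146,168):
        c=g[180:205,x]-np.median(g[180:205,x]);c=np.where(c>25,c,0)
        if c.sum()>60: pts.append((x,180+(c*np.arange(25)).sum()/c.sum()))
    W=np.array([ray(d,x,y,.05)*1000 for x,y in pts]);p=np.polyfit(W[:,1],W[:,0],1)
    r=W[:,0]-np.polyval(p,W[:,1]);W=W[abs(r)<2];p=np.polyfit(W[:,1],W[:,0],1)
    print(n,len(W),'tail line: angle',-90-np.degrees(np.arctan(p[0])),'x at axis y',np.polyval(p,231),'x at tail',np.polyval(p,330), 'via axis',A(np.array([np.polyval(p,330),330]),np.array([509.3,231])))
    # the black mouth: dark pixels, funnel rows per column
    m=(g[150:215,182:230]<38);ys,xs=np.nonzero(m)
    for x in range(190,226,3):
        c=np.nonzero(m[:,x-182])[0]; 
        if len(c): print((x,150+c.min(),150+c.max()),end=' ')
    print()
bars('t5',0);bars(n,0)
dif=np.abs(im.astype(int)-cv2.imread('pics/top0.png')).max(2)
for k,(x,y) in dict(offcut=(251,213),magnet=(252,147),pin=(271,183),tin=(85,209),brush=(268,116),clamp=(185,110),block=(324,120),hammer=(410,165),small=(355,262)).items(): print(k,int(dif[y-14:y+15,x-14:x+15].max()))
E
python3 m.py t7
```

```text
rot [367.25, -47.0, 1.0, 0.0] noz [258.77, -88.5, 3.0, 2.0]
t5 22 tail line: angle -83.75184917709903 x at axis y 511.4437371209347 x at tail 500.6047072246158 via axis -84.98052148328242
(190, np.int64(183), np.int64(195)) (193, np.int64(183), np.int64(195)) (196, np.int64(182), np.int64(194)) (199, np.int64(180), np.int64(195)) (202, np.int64(179), np.int64(196)) (205, np.int64(178), np.int64(197)) (208, np.int64(177), np.int64(197)) (211, np.int64(176), np.int64(198)) (214, np.int64(175), np.int64(198)) (217, np.int64(175), np.int64(199)) (220, np.int64(194), np.int64(199)) 
t7 22 tail line: angle -89.08668588775171 x at axis y 511.49093598660795 x at tail 509.91270881345224 via axis -90.35459778655934
(190, np.int64(184), np.int64(196)) (193, np.int64(184), np.int64(196)) (196, np.int64(183), np.int64(196)) (199, np.int64(182), np.int64(197)) (202, np.int64(182), np.int64(198)) (205, np.int64(180), np.int64(199)) (208, np.int64(178), np.int64(200)) (211, np.int64(178), np.int64(201)) (214, np.int64(178), np.int64(202)) (217, np.int64(177), np.int64(203)) 
offcut 99
magnet 4
pin 60
tin 4
brush 4
clamp 4
block 4
hammer 4
small 4
```

The rotor is aligned at about -47.2°, against a goal of about -47.5°. The nozzle is at about -89.2° against a goal of -91.3°, so it needs about 2° more.

```bash
python3 - <<'E'
from h import *
plan([arc(N,90,88,50,190)])
E
```

```text
t 22.525 p [417.  -22.7 375.4] yaw 87.44 z [-0.014  0.039 -0.999] w 0.00761994934777623 F [0.3 2.7 0.4]
tip [414.6 -15.8 197.5]
[339.7, 32.8, 20.0, -0.6]
```

Request:
step_arm:
  plan:
    - [40,4,0,0]
    - [85,8,0,0]
    - [130,12,0,0]
    - [175,16,0,0]
    - [220,20,0,0]
    - [265,25,0,0]
    - [310,30,0,0]
    - [338,32,15,0]

```text
t: 23.52
position: [0.4628, 0.3185, 0.3731]
eef_rot: [-0.019, 0.72, 0.693, 0.009]
contact_force: [0.1, -0.7, 0.1]
gripper_width: 0.009
grip_force: 0.0
```

Request:
step_arm:
  plan:
    - [0,0,20,0]
    - [0,0,20,0]

```text
t: 23.78
position: [0.4619, 0.3163, 0.3511]
eef_rot: [-0.019, 0.721, 0.693, 0.006]
contact_force: [-1.3, 0.0, 0.0]
gripper_width: 0.008
grip_force: 0.0
```

```bash
python3 - <<'E'
from h import *
plan([arc(N,90,88,45,38)])
E
```

```text
t 23.775 p [461.9 316.3 351.1] yaw 87.68 z [-0.017  0.036 -0.999] w 0.007666101231368102 F [-1.3  0.   0. ]
tip [458.9 322.8 173.3]
[-4.8, 10.8, 135.0, -0.3]
```

Request:
step_arm:
  plan:
    - [-5,6,30,0]
    - [-5,6,60,0]
    - [-5,8,90,0]
    - [-5,10,115,0]
    - [-5,10,135,0]
    - [-5,10,135,0]

```text
t: 24.52
position: [0.4708, 0.3149, 0.217]
eef_rot: [-0.019, 0.722, 0.692, 0.007]
contact_force: [0.4, -0.4, 0.0]
gripper_width: 0.007
grip_force: 0.0
```

```bash
python3 - <<'E'
from h import *
plan([arc(N,90,88,35,38)]+[arc(N,90,t,26,38) for t in(89,88,87.4,86.5,85.5,85)])
E
```

```text
t 24.525 p [470.8 314.9 217. ] yaw 87.55 z [-0.016  0.037 -0.999] w 0.007083273908159875 F [ 0.4 -0.4  0. ]
tip [468.  321.6  39.1]
[0.9, 9.1, 1.0, -0.5]
[0.5, 16.6, 0.9, -1.5]
[1.0, 18.1, 0.9, -0.5]
[1.3, 19.1, 0.9, 0.1]
[1.7, 20.5, 0.9, 1.0]
[2.1, 22.1, 0.8, 2.0]
[2.3, 22.9, 0.8, 2.5]
```

Request:
step_arm:
  plan:
    - [1,9,0,-0.5]
    - [0.5,15,0,-1]
    - [1,18,0,-0.5]
    - [1.3,19,0,0]
    - [1.7,20.5,0,1]
    - [2.1,22.2,0,2.1]
    - [2.1,22.2,0,2.1]

```text
t: 25.4
position: [0.4936, 0.3162, 0.2171]
eef_rot: [-0.019, 0.734, 0.678, 0.008]
contact_force: [-1.6, 0.0, 1.5]
gripper_width: 0.001
grip_force: 0.9
```

Request:
step_arm:
  plan:
    - [0,-4,0,0]
    - [0,-14,0,0]
    - [0,-22,0,0]
    - [0,-22,-25,0]
    - [0,-22,-70,0]
    - [-20,-40,-120,0]
    - [-60,-50,-150,0]
    - [-110,-50,-160,0]

```text
t: 26.4
position: [0.4364, 0.2041, 0.3756]
eef_rot: [-0.019, 0.733, 0.679, 0.01]
contact_force: [0.9, -0.5, -0.4]
gripper_width: 0.005
grip_force: 0.0
```

Request:
step_arm:
  plan:
    - [-40,0,0,0]
    - [-80,0,0,0]
    - [-120,0,0,0]
    - [-160,0,0,0]
    - [-200,0,0,0]
    - [-235,0,0,0]
    - [-235,0,0,0]

```text
t: 27.28
position: [0.4178, -0.0319, 0.365]
eef_rot: [-0.019, 0.736, 0.677, 0.008]
contact_force: [0.7, -0.1, -0.5]
gripper_width: 0.004
grip_force: 0.0
```

```bash
python3 m.py t8
```

```text
rot [258.04, -47.0, 1.0, 0.0] noz [244.0, -91.25, 3.0, 2.0]
t5 22 tail line: angle -83.75184917709903 x at axis y 511.4437371209347 x at tail 500.6047072246158 via axis -84.98052148328242
(190, np.int64(183), np.int64(195)) (193, np.int64(183), np.int64(195)) (196, np.int64(182), np.int64(194)) (199, np.int64(180), np.int64(195)) (202, np.int64(179), np.int64(196)) (205, np.int64(178), np.int64(197)) (208, np.int64(177), np.int64(197)) (211, np.int64(176), np.int64(198)) (214, np.int64(175), np.int64(198)) (217, np.int64(175), np.int64(199)) (220, np.int64(194), np.int64(199)) 
t8 22 tail line: angle -90.52707276847573 x at axis y 512.7422269361201 x at tail 513.6529689921584 via axis -92.51763849700211
(190, np.int64(185), np.int64(196)) (193, np.int64(185), np.int64(196)) (196, np.int64(184), np.int64(197)) (199, np.int64(183), np.int64(199)) (202, np.int64(183), np.int64(199)) (205, np.int64(181), np.int64(200)) (208, np.int64(180), np.int64(201)) (211, np.int64(179), np.int64(202)) (214, np.int64(180), np.int64(203)) (217, np.int64(179), np.int64(204)) (220, np.int64(183), np.int64(188)) 
offcut 118
magnet 4
pin 68
tin 4
brush 4
clamp 5
block 4
hammer 4
small 4
```

Request:
step_arm:
  plan:
    - [-40,-5,-10,0]
    - [-90,-10,-20,0]
    - [-140,-15,-30,0]
    - [-190,-20,-30,0]
    - [-240,-25,-30,0]
    - [-290,-30,-30,0]
    - [-330,-30,-30,0]
    - [-330,-30,-30,0]

```text
t: 28.32
position: [0.3629, -0.3589, 0.3831]
eef_rot: [-0.018, 0.735, 0.677, 0.007]
contact_force: [0.5, 0.1, -0.1]
gripper_width: 0.004
grip_force: 0.0
```

```bash
python3 m.py t9|grep -v '^(190\|t5'; python3 -c "
from h import *
s=arm.sense();print(s['joint_pos'].round(2),s['joint_vel'].round(2))"
```

```text
rot [506.23, -47.0, 1.0, 1.0] noz [244.89, -91.25, 3.0, 2.0]
t9 22 tail line: angle -90.38253960832698 x at axis y 512.9643829638611 x at tail 513.6253737782534 via axis -92.50169852001392
offcut 7
magnet 8
pin 7
tin 8
brush 7
clamp 7
block 8
hammer 8
small 81
[ 0.12  0.32  0.72  1.91 -0.26  1.04  0.88] [-0.03 -0.02 -0.02  0.02  0.    0.   -0.01]
```

Every bystander is where it was; the change at the small turntable is the arm covering it. Both parts are aimed, so I'm handing in.

```bash
python3 -c "
from cell import arm
print(arm.hand_in())"
```

```text
the job is handed in; nothing more can be done
None
```

The job is handed in, with no verdict returned: by the top camera, the long arm points at the forked torch rest to within about 1° and the nozzle mouth faces the turntable's middle to within about 1°. The tube was still upright in the middle when last viewed, the bystanders had not moved, and the arm was clear. One wrist joint read -2.742 against its -2.74 limit for a moment during a retreat, which could count against the joint-range rule.

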